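# Stack the keyed collet tray

## Robot

A 6-joint arm with a two-finger parallel gripper is mounted at the origin on a cart in front of the work surface, level with it; the furniture and walls round the work are solid. World frame = base frame: x ahead of the robot, y to its left, z up, the work surface at z = 0. Lengths are in m, angles in rad, forces in N, time in s.
With the tool pointing down it reaches from about 0.375 to 0.9 m from the base axis. Payload 3.1 kg.
Tool frame: the origin (TCP) lies on the centre line of the jaws, within the pads' length; the fingertips stand 22 mm ahead of it and the grasp point (between the pads) lies 3 mm ahead of it; z points along the fingers, y is the line along which they close (so a half turn about z gives the same grasp; the last joint's range is limited). The gripper opens to 85 mm and grips with 20 to 120 N. Pads are 22 mm wide; open, the fingers measure 114 mm over their backs; the gripper's body (76 mm by 85 mm) begins 54 mm behind the grasp point. The pads swing forward as they close: fully open they stand 13 mm farther back than shut.
Start: joints at [-1.377, 0.527, 1.433, -0, 1.181, -0.178], TCP at [0.228, -0.582, 0.253] pointing down, gripper open.
Joint ranges: [-3.08, 3.08], [-0.75, 2.2], [0.22, 2.44], [-1.43, 4.57], [0, 2.65], [-2.85, 2.85]. Speed limits (rad/s): [2.79, 2.79, 3.14, 3.14, 3.14, 3.14].

## Interface

Orientations are given as a unit quaternion [x, y, z, w].
In Python, from station import manip, cams, sensors, order gives the robot as it stands (manip), with the cameras (cams), the readings (sensors) and the job (order).
- The arm moves only by the tool drive_effector, called after "Emit:" as name(argument=value, ...), one argument or row to a line, values as JSON. Schema: {"type":"object","properties":{"offsets":{"type":"array","items":{"type":"object","properties":{"sx":{"type":"number"},"sy":{"type":"number"},"sz":{"type":"number"},"rz":{"type":"number"},"jaw":{"type":"number"}},"additionalProperties":false,"required":["jaw"]},"minItems":1,"maxItems":20},"grip_force":{"type":"number"},"only":{"type":"string"},"quiet":{"type":"boolean"},"lines":{"type":"string"}},"required":["offsets"],"additionalProperties":false}. offsets is a list of rows, 1 to 20 of them, each an object with the fields sx, sy, sz (the shift in normalised numbers (1 is 1 m)), rz (a turn about the tool's z in a scale on which 1.0 is 90 degrees), jaw (the opening from 0.0 (shut) to 1.0 (fully open)); a field left out counts as zero (the opening has to be given); each row is the pose to reach, as a shift and turn from the pose commanded when the call began, along the tool's axes at that moment; what a row does not reach only later rows make up. A row lasts 1/10 s, in which the tool goes at most 0.05 m and 0.15 rad, less where a joint would pass 70% of its speed; a pose out of reach is approached as far as the arm can. The fingers move at their own pace and stop on an object; grip_force is the grip in N (left out, the last holds). Time passes only in rows, so rows that do not move let the fingers close. The tool returns the time, the measured TCP pose, the force, the opening and the grip force at its end. only (a regular expression) keeps the lines of the reply that match it, lines (a string "A,B") keeps lines A to B, and quiet returns only ok. A shift or turn number past 1, either way, is cut back to 1. Input that does not fit is refused with a message, and nothing moves.
- sensors.sense(): the state, without advancing time (a new reading comes with each control period).
- cams.snapshot(name): name is "side" or "top"; returns a dict with "pixels" (420x560x3 uint8, red, green, blue), "range_z" (420x560 float32, m along the optical axis (not along the pixel's ray), 0 where there is no reading), "fov_y" (degrees; the focal length in pixels is half the picture's height over the tangent of half this angle, whatever the lens; pixels are square), "cx", "cy" (the principal point, pixels), "R" (3x3) and "t" (3): a world point X has camera coordinates R X + t. Camera axes: x right, y down, z forward; pixel columns grow to the right and rows downward; lengths in m; the calibration is good to about 2 mm. A picture is of the moment at which its call begins.
- order.sign_off(): hands the job in; it is judged then, once.
The state is a dict: "t": time; "q": joint angles; "qd": joint speeds; "tau": joint torques, N m; "tcp_pos": TCP position; "tool_rot": TCP orientation; "force": force on the tool from outside, world axes, zero at the start; "ft_torque": the same for the moment, N m; "finger_gap": opening from 0.0 (shut) to 1.0 (fully open); "gripper_force": force on a finger pad.
Only numpy, scipy, OpenCV 4.12 (cv2) and the standard library are available. Lean on these libraries where they do the work, as an engineer would, in place of code of your own. Each camera call takes 0.05 s, during which the arm holds its last target. There are 200 camera calls.

## Task

Take the round collet tray off its sloping rest and stack it on the lower tray of the collet stand, turning it until its notch drops over the key below and it sits fully home and level. Do not force it down, let go of it at the end, and leave the collets, the clamping nut and the tape measure where they are.

Things in the scene. Friction and masses are not known exactly. Their poses are not given: they have to be found in the camera images.
- tray: Loose round aluminium tray, 116 mm across, 62 mm high with its grip, 0.3 to 0.6 kg. Origin: centre of its underside; z is its axis, up through the grip. A skirt ring (inner radius 47.5, outer 57 mm) hangs 16 mm below the deck; the deck's top is 22 mm above the origin. It starts lying on the sloping rest, z square to the slope, notch within 20 degrees of straight downhill.
- tray_grip (a point): Centre of the tray's grip, 42 mm above the tray's origin, same axes: an upright flat plate in the middle of the deck, 40 mm long along the tray's x, 14 mm thick along its y, from 22 to 62 mm above the origin. Pinch it across y.
- tray_notch (a point): Lower mouth of the tray's only notch, 52 mm from the tray's origin on its -x side, same axes: a gap 15 mm wide through the skirt, open below, 16 mm high. A fine dark line on the deck marks its side.
- stand: Grey round foot of the collet stand, 126 mm across, bolted to the table by three small ears, one at its -x side. Origin: centre of its underside, z up, yaw within 18 degrees of the world axes. On it stands the lower tray (aluminium disc, 116 mm across, flat top 45 mm above the origin), which turns only very stiffly (0.6 N m). How it is turned is not measured.
- stand_top (a point): Centre of the lower tray's flat top, 45 mm above the stand's origin, stand's axes. Round it a ring rises 14 mm (outer radius 46, tapering to 44.3 mm at its top), inside the loose tray's skirt. Just outside the ring stands one key, 10 mm wide, 8 mm high. Off the key the skirt rides 8 mm high; notch over key, it drops onto the flat top. The key lies within 0.6 rad either way of the stand's -x.
- rest: Fixed plywood sloping rest, 126 x 122 mm, slope facing the robot. Origin: centre of the sloping face, 55 mm above the table; z is the slope's normal, 26 degrees from vertical, leaning towards the robot; -x points straight downhill. Two steel pegs, 9 mm thick, 12 mm high, stand at its lower edge 48 degrees either side of downhill and hold the tray.
- collet_a: Small steel collet, 32 mm across, 42 mm high, standing upright; a bystander between the stand and the rest. Origin: centre of its underside.
- collet_b: Another such collet, bystander nearer the robot.
- collet_c: Another such collet, bystander farther from the robot. (Not listed: fixed machine beams with vacuum cups on them, up to 0.18 m high, cross the table ahead and to the right of the robot, y below 0.04 m; pass above them.)
- clamp_nut: Clamping nut, 50 mm across, 24 mm high, bystander near the front edge of the table. Origin: centre of its underside.
- tape_rule: Yellow tape measure, 36 x 76 x 66 mm, bystander on the left. Origin: centre of its underside.

How it is judged:
By the outcome, as a careful person would: the job done as asked, in the order asked, and still so for the second after the job is handed in, with the robot touching nothing.
It also fails if it takes over 61 s, if anything falls off the work surface, if the arm or the gripper's body presses on something with over 40 N, if the wrist force passes 120 N, or if a joint passes its speed limit or range.

## Working session

There is one attempt and no reset: what is moved stays moved. The work goes in short steps, Python scripts to look and compute and a tool call to move; the robot and the scene stay as the last step left them, time stands still between calls to the robot, and variables do not carry over. Pictures are saved under pics/ and viewed, at most 10 in all, crops included, and the job is handed in when it is done.

```bash
ls; mkdir -p pics
```

Run:
```python
from station import manip, cams, sensors, order
import cv2,numpy as np
for n in("side","top"):
    s=cams.snapshot(n);cv2.imwrite(f"pics/{n}0.png",s["pixels"][:,:,::-1]);np.savez(f"{n}0.npz",**s)
    print(n,s["fov_y"],s["cx"],s["cy"],np.round(s["R"],3).tolist(),s["t"],(-s["R"].T@s["t"]).round(3))
print(sensors.sense())
```

```text
pics
station.py
side 45.39304248380167 281.5912701307612 202.98945077025155 [[-0.994, -0.108, 0.024], [-0.073, 0.479, -0.875], [0.083, -0.871, -0.484]] [ 0.51615993 -0.05647086  1.20952901] [0.409 1.137 0.523]
top 48.04547405065669 275.06383829907287 207.74160562171417 [[-0.005, -1.0, 0.022], [-0.994, 0.003, -0.113], [0.113, -0.022, -0.993]] [0.35600514 0.49547377 0.88960339] [0.394 0.374 0.932]
{'t': 0.1, 'q': array([-1.37648888e+00,  5.28392512e-01,  1.43378668e+00,  8.81375007e-06,
        1.18138968e+00, -1.78496061e-01]), 'qd': array([-9.03617213e-05, -8.54490045e-05, -2.59058165e-03, -1.31619063e-03,
        8.80225700e-04, -3.68699092e-04]), 'tau': array([-4.30803766e-04, -4.43304849e+01, -1.78586447e+01, -2.39174879e-04,
        3.92895468e-03, -1.14466721e-05]), 'tcp_pos': array([ 0.22755571, -0.58145398,  0.25241558]), 'tool_rot': array([ 9.82677268e-01,  1.85322448e-01, -3.73645584e-06, -9.88112966e-04]), 'force': array([-0.32042655, -0.52411853, -0.05048173]), 'ft_torque': array([ 0.0061798 , -0.01706883, -0.02542807]), 'gripper_force': 0.0, 'finger_gap': 0.9997016014587523}
```

View pics/top0.png

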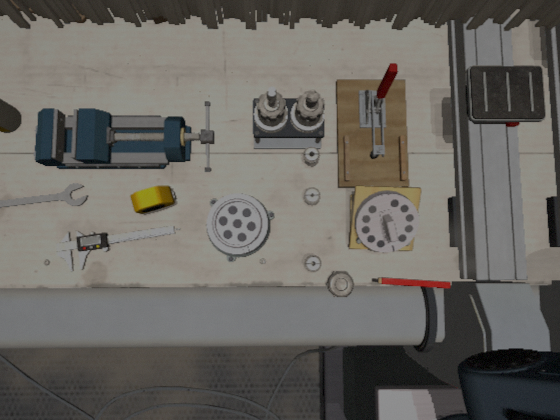

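View pics/side0.png

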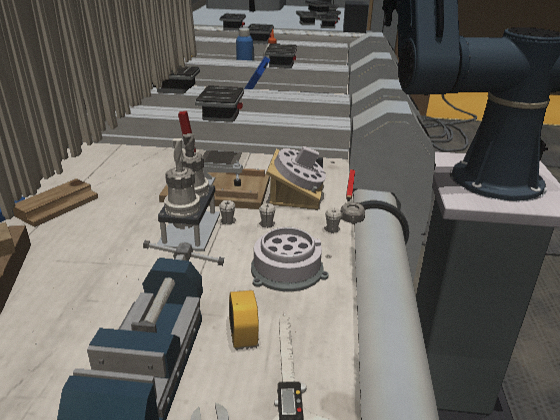

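The top view shows the tray on the yellow rest at about (387,222), its grip pointing slightly off downhill, and the stand at (238,223). In the side view the stand is at (288,255), with a small bump at (317,241) that could be the key.

Create h.py:
```python
import numpy as np,cv2
def load(n,k=0): return dict(np.load(f"{n}{k}.npz"))
def cloud(s):
    f=210/np.tan(np.radians(float(s["fov_y"]))/2); z=s["range_z"]
    v,u=np.mgrid[:420,:560]
    P=np.stack([(u-s["cx"])*z/f,(v-s["cy"])*z/f,z],-1)
    W=(P-s["t"])@s["R"]; W[z<=0]=np.nan; return W
```

Run:
```python
from h import *
T,S=load("top"),load("side")
def crop(s,x,y,w,h): return cv2.resize(s["pixels"][y:y+h,x:x+w,::-1],(400,300),interpolation=cv2.INTER_CUBIC)
cv2.imwrite("pics/c1.png",np.vstack([np.hstack([crop(T,337,185,100,75),crop(T,190,187,100,75)]),np.hstack([crop(S,255,135,100,75),crop(S,240,217,100,75)])]))
for n,s in("top",T),("side",S):
    W=cloud(s)
    def st(m,l):print(n,l,m.sum(),np.nanmedian(W[m],0).round(4))
    # table height check, stand top plane
    if n=="top":
        st((np.abs(W[...,2])<.01),"table")
        print(W[223,238],W[222,387],W[205,360],W[264,313],W[195,313],W[155,312],W[284,341],W[198,152])
```

```text
top table 100038 [0.5796 0.439  0.    ]
[0.46556984 0.42447381 0.0468012 ] [0.46083913 0.16079832 0.11608831] [0.49665356 0.19737907 0.06728559] [0.3880067  0.27993828 0.00475917] [0.52133687 0.2802426  0.02628693] [0.60381477 0.27963695 0.01225966] [0.34964256 0.22795344 0.01845897] [0.5111746  0.58262047 0.06290301]
```

View pics/c1.png

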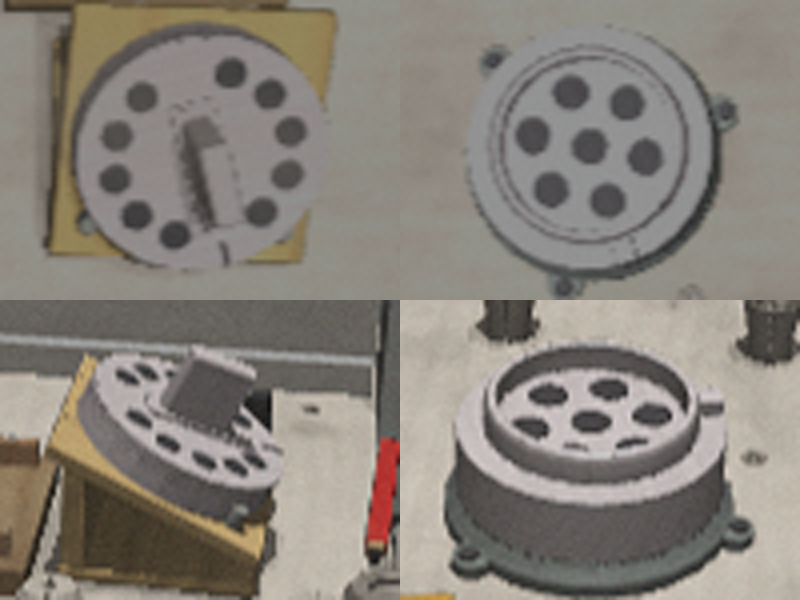

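The crop shows the tray's notch line at top-image pixel (393,248) and the stand's key at about (247.5,248) in the top view and (318,242) in the side view. Next: fit planes and circles.

Create m.py:
```python
from h import *
T,S=load("top"),load("side")
A=cloud(T);B=cloud(S)
def ray(s,u,v):
    f=210/np.tan(np.radians(float(s["fov_y"]))/2)
    d=s["R"].T@np.array([(u-s["cx"])/f,(v-s["cy"])/f,1]); return -s["R"].T@s["t"],d
def onz(s,u,v,z): o,d=ray(s,u,v); return o+d*(z-o[2])/d[2]
def onpl(s,u,v,n,c): o,d=ray(s,u,v); return o+d*(c-n@o)/(n@d)
if __name__=="__main__":
    # stand: outer flat top, z~.045
    for n,W in("top",A),("side",B):
        P=W.reshape(-1,3);P=P[~np.isnan(P).any(1)]
        Q=P[np.hypot(P[:,0]-.465,P[:,1]-.424)<.08]
        q=Q[(Q[:,2]>.052)&(Q[:,2]<.066)]; print(n,"ring",len(q),np.median(q,0),cv2.minEnclosingCircle((q[:,:2]*1000).astype(np.float32)),np.percentile(q[:,2],[5,50,95]))
        q=Q[(Q[:,2]>.035)&(Q[:,2]<.066)]; print(n,"disc",cv2.minEnclosingCircle((q[:,:2]*1000).astype(np.float32)))
    for s,W,(u,v),n in(T,A,(247.5,248.3),"top"),(S,B,(318,242),"side"):
        for z in (.053,): print(n,"key",onz(s,u,v,z))
        i,j=int(v),int(u); print(W[i-4:i+5,j-5:j+6,2].round(3))
    # tray
    for n,W in("top",A),("side",B):
        P=W.reshape(-1,3);P=P[~np.isnan(P).any(1)]
        Q=P[np.hypot(P[:,0]-.46,P[:,1]-.155)<.065]; Q=Q[Q[:,2]>.04]
        nn=np.array([-np.sin(.4538),0,np.cos(.4538)])
        h=Q@nn; hist,e=np.histogram(h,60); 
        c=e[hist.argmax()]; m=abs(h-c-.001)<.004
        for _ in range(5):
            p0=Q[m].mean(0);U=np.linalg.svd(Q[m]-p0,full_matrices=False)[2][2];U*=np.sign(U[2]); m=abs((Q-p0)@U)<.003
        e1=np.array([1,0,0])-U*U[0];e1/=np.linalg.norm(e1);e2=np.cross(U,e1)
        xy=(np.stack([(Q[m]-p0)@e1,(Q[m]-p0)@e2],1)*1000).astype(np.float32)
        hull=cv2.convexHull(xy);el=cv2.fitEllipse(hull);mc=cv2.minEnclosingCircle(hull)
        f=lambda x,y:p0+e1*x/1000+e2*y/1000
        print(n,"tray n",U.round(3),np.degrees(np.arccos(U[2])),m.sum(),"ell",el,"deckc",f(*el[0]),"mc",mc,f(*mc[0]))
        h=(Q-p0)@U; g=Q[(h>.034)&(h<.046)]; print("grip top",len(g),g.mean(0))
        if len(g)>5:
            gl=np.stack([(g-p0)@e1,(g-p0)@e2],1)*1000
            rc=cv2.minAreaRect(gl.astype(np.float32));print(rc,f(*rc[0])+U*.038)
        if n=="top":
            print("notch",onpl(T,393,248,U,U@p0))
```

```bash
python3 m.py
```

```text
top ring 409 [0.45727727 0.41828847 0.05832887] ((459.77618408203125, 425.1986083984375), 51.63176345825195) [0.05313849 0.05832887 0.06150075]
top disc ((465.8875732421875, 426.0990295410156), 57.8035888671875)
side ring 584 [0.46215227 0.44355463 0.05709156] ((458.31256103515625, 427.4522399902344), 51.688358306884766) [0.05248133 0.05709156 0.0600357 ]
side disc ((463.903564453125, 428.931884765625), 58.809593200683594)
top key [0.41789394 0.40632967 0.053     ]
[[0.061 0.061 0.06  0.059 0.058 0.054 0.056 0.052 0.041 0.046 0.045]
 [0.057 0.062 0.054 0.058 0.055 0.056 0.045 0.047 0.047 0.047 0.045]
 [0.058 0.058 0.056 0.052 0.053 0.052 0.046 0.043 0.044 0.044 0.046]
 [0.045 0.051 0.053 0.052 0.053 0.053 0.053 0.044 0.045 0.044 0.044]
 [0.045 0.054 0.054 0.054 0.052 0.053 0.054 0.046 0.047 0.042 0.046]
 [0.045 0.045 0.054 0.049 0.051 0.054 0.053 0.045 0.042 0.043 0.045]
 [0.047 0.043 0.052 0.053 0.051 0.056 0.053 0.054 0.046 0.044 0.034]
 [0.045 0.047 0.053 0.057 0.054 0.053 0.051 0.052 0.033 0.011 0.013]
 [0.045 0.046 0.045 0.053 0.05  0.043 0.032 0.014 0.01  0.005 0.01 ]]
side key
[... 1101 characters left out ...]
.15065025 0.11086635]
((-1.6794757843017578, -1.0245599746704102), (40.661293029785156, 14.435821533203125), 15.641616821289062) [0.44604555 0.14977701 0.10944349]
notch [0.41721705 0.13469694 0.05352484]
side tray n [-0.437  0.022  0.899] 25.951078071156353 794 ell ((-1.7269320487976074, -12.199747085571289), (114.33324432373047, 118.34032440185547), 1.572364091873169) deckc [0.46082032 0.15178573 0.07548306] mc ((-1.1147708892822266, -11.59154987335205), 59.97136688232422) [0.46137092 0.1524002  0.07573587]
grip top 80 [0.44484484 0.15492832 0.10999776]
((-1.3921394348144531, -11.566133499145508), (40.24671936035156, 15.0219087600708), 14.569365501403809) [0.44451295 0.15324694 0.10978245]
```

Create go.py:
```python
# usage: go.py yaw_of_tool_y_deg x y z [x y z ...] -> rows in tool axes
import sys,numpy as np
from scipy.spatial.transform import Rotation as Ro
from station import manip, cams, sensors, order
s=sensors.sense();R=Ro.from_quat(s["tool_rot"]).as_matrix();p=s["tcp_pos"]
y=R[:,1];cur=np.arctan2(-y[0],y[1]);want=np.radians(float(sys.argv[1]))
print("t",s["t"],"tcp",p.round(4),"R",R.round(3).tolist(),"q",s["q"].round(2),"F",s["force"].round(1),"gap",round(s["finger_gap"],3))
d=(want-cur+np.pi/2)%np.pi-np.pi/2
print("yaw now",np.degrees(cur),"tool turn (about tool z, down)",(-d).round(3),"alt",(-d+np.pi).round(3),(-d-np.pi).round(3))
a=np.array(sys.argv[2:],float).reshape(-1,3)
for w in a: print(w,"->",(R.T@(w-p)).round(4),np.linalg.norm(w-p).round(3))
```

```bash
python3 go.py 14 .42 -.25 .28 .449 .151 .28 .449 .151 .16 .449 .151 .102
```

Run:
```python
from m import *
for n,W,c in("top",A,(.4659,.4261)),("side",B,(.4639,.4289)):
    P=W.reshape(-1,3);P=P[~np.isnan(P).any(1)];d=P[:,:2]-c;r=np.hypot(*d.T)
    for lo,hi in((.048,.058),(.0485,.056),(.050,.056)):
        m=(r>lo)&(r<hi)&(P[:,2]>.0505)&(P[:,2]<.0565)&(d[:,0]<0)
        a=np.degrees(np.arctan2(-d[m,1],-d[m,0]));print(n,m.sum(),np.median(a),np.percentile(a,[5,95]),P[m].mean(0))
    # rim circle of ring
    m=(r<.052)&(P[:,2]>.0565)&(P[:,2]<.063);x,y=P[m,:2].T
    k=np.linalg.lstsq(np.c_[2*x,2*y,x*0+1],x*x+y*y,rcond=None)[0];print("ringfit",k[:2],np.sqrt(k[2]+k[0]**2+k[1]**2),m.sum())
```

```text
t 0.1 tcp [ 0.2276 -0.5815  0.2524] R [[0.931, 0.364, -0.0], [0.364, -0.931, 0.002], [0.0, -0.002, -1.0]] q [-1.38  0.53  1.43  0.    1.18 -0.18] F [-0.3 -0.5 -0.1] gap 1.0
yaw now -158.64010464185824 tool turn (about tool z, down) 0.128 alt 3.27 -3.013
[ 0.42 -0.25  0.28] -> [ 0.3    -0.2386 -0.027 ] 0.384
[0.449 0.151 0.28 ] -> [ 0.473  -0.6015 -0.0262] 0.766
[0.449 0.151 0.16 ] -> [ 0.473  -0.6013  0.0938] 0.771
[0.449 0.151 0.102] -> [ 0.473  -0.6012  0.1518] 0.78
top 25 19.684544592641135 [14.17314313 23.7647383 ] [0.41608982 0.40858734 0.05304124]
top 21 19.684544592641135 [14.08773239 23.80860572] [0.41678127 0.40892437 0.05322703]
top 16 20.005299138594943 [14.40802266 23.95929488] [0.4160272  0.40829367 0.05311208]
ringfit [0.46572526 0.42594004] 0.04297572673004875 313
side 23 17.714001534454507 [13.45694603 23.13862237] [0.41388437 0.41258201 0.05308357]
side 17 16.81193275380333 [13.17037707 23.38539767] [0.41423995 0.41287649 0.05316318]
side 13 16.46508461589474 [13.05749147 22.84555934] [0.41339623 0.41281909 0.05311434]
ringfit [0.46423116 0.42867016] 0.04283334108548118 320
```

Units first: turns go in shares of 90 degrees. So 0.128 rad / 1.5708 = 0.0815.

Emit:
drive_effector(
  offsets=[
    {"sx": 0.3, "sy": -0.239, "sz": -0.027, "rz": 0.0382, "jaw": 1},
    {"sx": 0.3, "sy": -0.239, "sz": -0.027, "rz": 0.0382, "jaw": 1},
    {"sx": 0.3, "sy": -0.239, "sz": -0.027, "rz": 0.0382, "jaw": 1},
    {"sx": 0.3, "sy": -0.239, "sz": -0.027, "rz": 0.0382, "jaw": 1},
    {"sx": 0.3, "sy": -0.239, "sz": -0.027, "rz": 0.0382, "jaw": 1},
    {"sx": 0.3, "sy": -0.239, "sz": -0.027, "rz": 0.0382, "jaw": 1},
    {"sx": 0.3, "sy": -0.239, "sz": -0.027, "rz": 0.0382, "jaw": 1},
    {"sx": 0.3, "sy": -0.239, "sz": -0.027, "rz": 0.0382, "jaw": 1},
    {"sx": 0.473, "sy": -0.6015, "sz": -0.026, "rz": 0.0815, "jaw": 1},
    {"sx": 0.473, "sy": -0.6015, "sz": -0.026, "rz": 0.0815, "jaw": 1},
    {"sx": 0.473, "sy": -0.6015, "sz": -0.026, "rz": 0.0815, "jaw": 1},
    {"sx": 0.473, "sy": -0.6015, "sz": -0.026, "rz": 0.0815, "jaw": 1},
    {"sx": 0.473, "sy": -0.6015, "sz": -0.026, "rz": 0.0815, "jaw": 1},
    {"sx": 0.473, "sy": -0.6015, "sz": -0.026, "rz": 0.0815, "jaw": 1},
    {"sx": 0.473, "sy": -0.6015, "sz": -0.026, "rz": 0.0815, "jaw": 1},
    {"sx": 0.473, "sy": -0.6015, "sz": -0.026, "rz": 0.0815, "jaw": 1},
    {"sx": 0.473, "sy": -0.6015, "sz": -0.026, "rz": 0.0815, "jaw": 1},
    {"sx": 0.473, "sy": -0.6015, "sz": -0.026, "rz": 0.0815, "jaw": 1},
    {"sx": 0.473, "sy": -0.6015, "sz": -0.026, "rz": 0.0815, "jaw": 1},
    {"sx": 0.473, "sy": -0.6015, "sz": -0.026, "rz": 0.0815, "jaw": 1},
  ],
  grip_force=40,
)

```text
t: 2.1
tcp_pos: [0.4491, 0.149, 0.2792]
tool_rot: [0.993, 0.121, -0.0, 0.0]
force: [0.1, 0.5, -0.3]
finger_gap: 1.0
gripper_force: 0.0
```

```bash
python3 go.py 14 .449 .151 .28 .449 .151 .15 .449 .151 .102
```

```text
t 2.1 tcp [0.4491 0.149  0.2792] R [[0.971, 0.24, -0.0], [0.24, -0.971, -0.0], [-0.001, 0.0, -1.0]] q [ 0.08  0.29  1.77 -0.    1.08  1.41] F [ 0.1  0.5 -0.3] gap 1.0
yaw now -166.11118997503644 tool turn (about tool z, down) -0.002 alt 3.14 -3.144
[0.449 0.151 0.28 ] -> [ 0.0004 -0.002  -0.0008] 0.002
[0.449 0.151 0.15 ] -> [ 0.0005 -0.002   0.1292] 0.129
[0.449 0.151 0.102] -> [ 0.0005 -0.0021  0.1772] 0.177
```

Emit:
drive_effector(
  offsets=[
    {"sy": -0.002, "sz": 0.05, "jaw": 0.5},
    {"sy": -0.002, "sz": 0.1, "jaw": 0.5},
    {"sy": -0.002, "sz": 0.13, "jaw": 0.5},
    {"sy": -0.002, "sz": 0.155, "jaw": 0.5},
    {"sy": -0.002, "sz": 0.177, "jaw": 0.5},
    {"sy": -0.002, "sz": 0.177, "jaw": 0.5},
    {"sy": -0.002, "sz": 0.177, "jaw": 0.5},
  ],
  grip_force=40,
)

```text
t: 2.8
tcp_pos: [0.449, 0.1513, 0.1024]
tool_rot: [0.993, 0.121, -0.0, 0.0]
force: [0.3, 0.4, 0.7]
finger_gap: 0.496
gripper_force: 0.0
```

```bash
python3 go.py 14 .449 .151 .102
```

Run:
```python
from station import manip, cams, sensors, order
import cv2
s=cams.snapshot("side");cv2.imwrite("pics/s1.png",cv2.resize(s["pixels"][110:230,220:380,::-1],(800,600)))
```

```text
t 2.8 tcp [0.449  0.1513 0.1024] R [[0.971, 0.24, -0.001], [0.24, -0.971, -0.0], [-0.001, -0.0, -1.0]] q [ 0.09  0.59  1.93 -0.    0.62  1.42] F [0.3 0.4 0.7] gap 0.496
yaw now -166.10226996671759 tool turn (about tool z, down) -0.002 alt 3.14 -3.143
[0.449 0.151 0.102] -> [-0.      0.0003  0.0004] 0.001
```

View pics/s1.png

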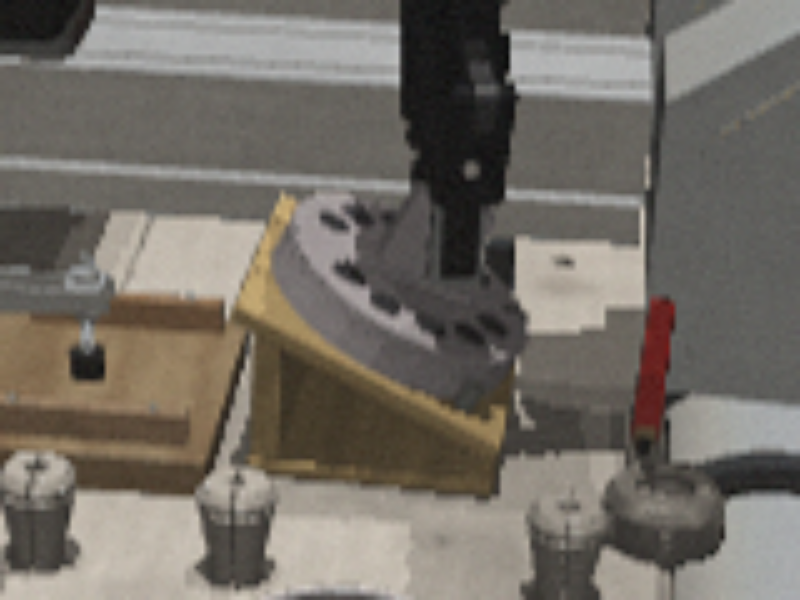

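The finger at (460,240) straddles the grip plate and its tip clears the deck. Closing and lifting.

Emit:
drive_effector(
  offsets=[
    {"jaw": 0},
    {"jaw": 0},
    {"jaw": 0},
    {"jaw": 0},
    {"jaw": 0},
    {"jaw": 0},
    {"sz": -0.01, "jaw": 0},
    {"sz": -0.02, "jaw": 0},
    {"sz": -0.04, "jaw": 0},
    {"sz": -0.07, "jaw": 0},
    {"sz": -0.1, "jaw": 0},
    {"sz": -0.12, "jaw": 0},
    {"sz": -0.12, "jaw": 0},
  ],
  grip_force=50,
)

```text
t: 4.15
tcp_pos: [0.4498, 0.1529, 0.2251]
tool_rot: [0.992, 0.122, 0.003, -0.0]
force: [0.1, -0.3, -3.3]
finger_gap: 0.158
gripper_force: 49.5
```

```bash
python3 go.py 14 .453 .428 .222
```

Run:
```python
from station import manip, cams, sensors, order
import cv2,numpy as np
s=cams.snapshot("side");np.savez("side1.npz",**s)
a=cv2.resize(s["pixels"][60:210,200:400,::-1],(400,300))
t=cams.snapshot("top");np.savez("top1.npz",**t)
b=cv2.resize(t["pixels"][150:300,300:500,::-1],(400,300))
cv2.imwrite("pics/s2.png",np.hstack([a,b]))
```

```text
t 4.15 tcp [0.4498 0.1529 0.2251] R [[0.97, 0.243, 0.006], [0.243, -0.97, 0.001], [0.006, 0.001, -1.0]] q [0.09 0.37 1.83 0.   0.93 1.42] F [ 0.1 -0.3 -3.3] gap 0.158
yaw now -165.95310316026925 tool turn (about tool z, down) 0.001 alt 3.142 -3.141
[0.453 0.428 0.222] -> [ 0.0699 -0.2661  0.0034] 0.275
```

View pics/s2.png

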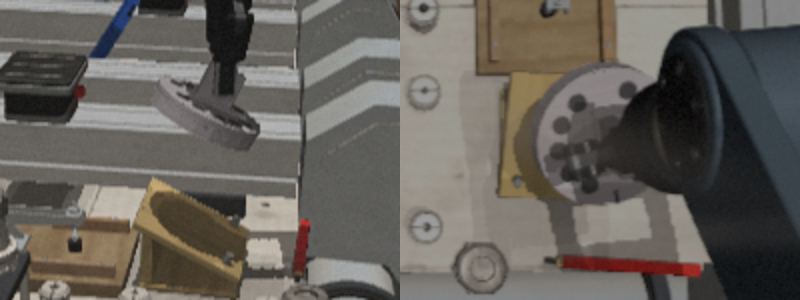

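The tray is lifted and still tilted, with the rest empty. Now I'll measure how it sits in the hand.

Create held.py:
```python
import sys
from h import *
def fit(k,c,nn,zlo):
  for n in("top","side"):
    P=cloud(load(n,k)).reshape(-1,3);P=P[~np.isnan(P).any(1)]
    Q=P[(np.linalg.norm(P-c,axis=1)<.075)&(P[:,2]>zlo)]
    h=(Q-c)@nn;m=abs(h)<.01
    for i in range(12):
        if m.sum()<30: break
        p0=np.median(Q[m],0);U=np.linalg.svd(Q[m]-Q[m].mean(0),full_matrices=False)[2][2];U*=np.sign(U[2]);p0=Q[m].mean(0);m=abs((Q-p0)@U)<max(.003,.009-i*.001)
    e1=np.array([1,0,0])-U*U[0];e1/=np.linalg.norm(e1);e2=np.cross(U,e1)
    xy=(np.stack([(Q[m]-p0)@e1,(Q[m]-p0)@e2],1)*1000).astype(np.float32)
    hull=cv2.convexHull(xy);mc=cv2.minEnclosingCircle(hull);el=cv2.fitEllipse(hull)
    f=lambda x,y:p0+e1*x/1000+e2*y/1000
    print(n,m.sum(),"n",U.round(3),"tilt",np.degrees(np.arccos(U[2])).round(1),"r",round(mc[1],1),"deck",f(*mc[0]).round(4),"ell",np.round(el[1],1),f(*el[0]).round(4))
```

Run:
```python
from held import *
fit(1,np.array([.463,.152,.197]),np.array([-.4,.0,.92]),.14)
```

```text
top 2044 n [-0.405 -0.092  0.91 ] tilt 24.5 r 58.2 deck [0.4599 0.1543 0.1933] ell [115.  116.1] [0.4601 0.1538 0.1933]
side 554 n [-0.408 -0.078  0.91 ] tilt 24.5 r 59.4 deck [0.4593 0.1571 0.1954] ell [114.4 116.7] [0.4598 0.1576 0.1957]
```

```bash
python3 go.py 18.5 .4413 .4196 .222 .4413 .4196 .135
```

```text
t 4.25 tcp [0.4478 0.1525 0.2223] R [[0.97, 0.243, -0.0], [0.243, -0.97, 0.0], [-0.0, -0.0, -1.0]] q [0.09 0.37 1.84 0.   0.93 1.42] F [-0.1 -0.5 -4.6] gap 0.155
yaw now -165.96220109569265 tool turn (about tool z, down) -0.078 alt 3.064 -3.219
[0.4413 0.4196 0.222 ] -> [ 0.0585 -0.2607  0.0003] 0.267
[0.4413 0.4196 0.135 ] -> [ 0.0585 -0.2606  0.0873] 0.281
```

In the tool's units: -0.078 rad / 1.5708 = -0.0497.

Emit:
drive_effector(
  offsets=[
    {"sx": 0.006, "sy": -0.026, "jaw": 0},
    {"sx": 0.015, "sy": -0.065, "rz": -0.0127, "jaw": 0},
    {"sx": 0.024, "sy": -0.105, "rz": -0.0255, "jaw": 0},
    {"sx": 0.033, "sy": -0.145, "rz": -0.0382, "jaw": 0},
    {"sx": 0.042, "sy": -0.185, "rz": -0.0497, "jaw": 0},
    {"sx": 0.05, "sy": -0.225, "rz": -0.0497, "jaw": 0},
    {"sx": 0.056, "sy": -0.25, "rz": -0.0497, "jaw": 0},
    {"sx": 0.0585, "sy": -0.2606, "rz": -0.0497, "jaw": 0},
    {"sx": 0.0585, "sy": -0.2606, "rz": -0.0497, "jaw": 0},
    {"sx": 0.0585, "sy": -0.2606, "sz": 0.03, "rz": -0.0497, "jaw": 0},
    {"sx": 0.0585, "sy": -0.2606, "sz": 0.06, "rz": -0.0497, "jaw": 0},
    {"sx": 0.0585, "sy": -0.2606, "sz": 0.08, "rz": -0.0497, "jaw": 0},
    {"sx": 0.0585, "sy": -0.2606, "sz": 0.0873, "rz": -0.0497, "jaw": 0},
    {"sx": 0.0585, "sy": -0.2606, "sz": 0.0873, "rz": -0.0497, "jaw": 0},
    {"sx": 0.0585, "sy": -0.2606, "sz": 0.0873, "rz": -0.0497, "jaw": 0},
  ],
)

```text
t: 5.75
tcp_pos: [0.443, 0.419, 0.1357]
tool_rot: [0.987, 0.16, 0.0, -0.0]
force: [0.1, 0.8, -3.7]
finger_gap: 0.156
gripper_force: 49.7
```

Run:
```python
from station import manip, cams, sensors, order
import cv2,numpy as np
s=cams.snapshot("side");np.savez("side2.npz",**s)
t=cams.snapshot("top");np.savez("top2.npz",**t)
cv2.imwrite("pics/s3.png",np.hstack([cv2.resize(s["pixels"][170:320,200:400,::-1],(400,300)),cv2.resize(t["pixels"][150:300,140:340,::-1],(400,300))]))
from held import *
fit(2,np.array([.452,.425,.105]),np.array([-.4,-.1,.92]),.05)
```

```bash
python3 go.py 18.5 .4413 .4196 .122 .4413 .4196 .116
```

```text
top 277 n [-0.425 -0.142  0.894] tilt 26.6 r 43.9 deck [0.4269 0.4014 0.0918] ell [42.9 82.6] [0.4266 0.4025 0.0918]
side 1277 n [-0.394 -0.114  0.912] tilt 24.2 r 59.4 deck [0.4525 0.4221 0.1061] ell [114.6 118.2] [0.4525 0.422  0.1061]
t 5.85 tcp [0.4432 0.4196 0.1364] R [[0.948, 0.317, 0.002], [0.317, -0.948, 0.001], [0.003, -0.001, -1.0]] q [ 0.58  0.66  1.57 -0.    0.91  1.82] F [-0.   0.7 -3.8] gap 0.152
yaw now -161.52269841304584 tool turn (about tool z, down) -0.0 alt 3.141 -3.142
[0.4413 0.4196 0.122 ] -> [-0.0018 -0.0006  0.0144] 0.015
[0.4413 0.4196 0.116 ] -> [-0.0018 -0.0006  0.0204] 0.021
```

View pics/s3.png

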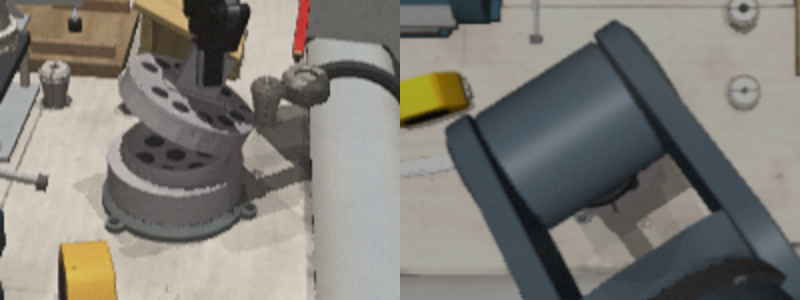

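The side view shows the tray tilted over the stand with its low rim just outboard of the ring at (235,120), and the top view is blocked by the arm. Next I'll lower it gently with a light grip until it touches.

Emit:
drive_effector(
  offsets=[
    {"sx": -0.001, "sy": -0.002, "sz": 0.006, "jaw": 0},
    {"sx": -0.001, "sy": -0.002, "sz": 0.012, "jaw": 0},
    {"sx": -0.001, "sy": -0.002, "sz": 0.014, "jaw": 0},
    {"sx": -0.001, "sy": -0.002, "sz": 0.015, "jaw": 0},
    {"sx": -0.001, "sy": -0.002, "sz": 0.016, "jaw": 0},
    {"sx": -0.001, "sy": -0.002, "sz": 0.017, "jaw": 0},
    {"sx": -0.001, "sy": -0.002, "sz": 0.018, "jaw": 0},
    {"sx": -0.001, "sy": -0.002, "sz": 0.018, "jaw": 0},
  ],
  grip_force=25,
)

```text
t: 6.65
tcp_pos: [0.4409, 0.421, 0.1178]
tool_rot: [0.987, 0.161, 0.0, -0.0]
force: [-0.5, -1.7, 2.9]
finger_gap: 0.15
gripper_force: 50.8
```

```bash
python3 go.py 18.5 .465 .4275 .100
```

```text
t 6.65 tcp [0.4409 0.421  0.1178] R [[0.948, 0.317, 0.001], [0.317, -0.948, 0.0], [0.001, -0.0, -1.0]] q [ 0.58  0.68  1.58 -0.    0.88  1.83] F [-0.5 -1.7  2.9] gap 0.15
yaw now -161.49976424365423 tool turn (about tool z, down) 0.0 alt 3.142 -3.142
[0.465  0.4275 0.1   ] -> [0.0249 0.0015 0.0178] 0.031
```

Emit:
drive_effector(
  offsets=[
    {"sx": 0.0025, "sz": 0.001, "jaw": 0},
    {"sx": 0.005, "sz": 0.0025, "jaw": 0},
    {"sx": 0.0075, "sz": 0.004, "jaw": 0},
    {"sx": 0.01, "sz": 0.0056, "jaw": 0},
    {"sx": 0.01, "sz": 0.0056, "jaw": 0},
  ],
  grip_force=20,
)

```text
t: 7.15
tcp_pos: [0.4507, 0.4239, 0.1124]
tool_rot: [0.987, 0.161, 0.0, 0.0]
force: [-0.3, -2.9, 5.0]
finger_gap: 0.158
gripper_force: 50.8
```

Run:
```python
from station import manip, cams, sensors, order
import numpy as np
np.savez("side3.npz",**cams.snapshot("side"));np.savez("top3.npz",**cams.snapshot("top"))
from held import *
fit(3,np.array([.46,.425,.09]),np.array([-.3,-.1,.92]),.05)
```

```bash
python3 go.py 18.5 .465 .4275 .100
```

```text
top 534 n [-0.274 -0.087  0.958] tilt 16.7 r 50.3 deck [0.4347 0.411  0.074 ] ell [53.4 94. ] [0.432  0.4101 0.0731]
side 1441 n [-0.262 -0.079  0.962] tilt 15.9 r 59.9 deck [0.4557 0.4266 0.0818] ell [115.  118.8] [0.4554 0.426  0.0816]
t 7.25 tcp [0.4507 0.4239 0.1124] R [[0.948, 0.318, 0.001], [0.318, -0.948, -0.0], [0.001, 0.001, -1.0]] q [ 0.57  0.7   1.56 -0.    0.88  1.82] F [ 0.6 -2.5  4.4] gap 0.153
yaw now -161.48075907164346 tool turn (about tool z, down) 0.0 alt 3.142 -3.141
[0.465  0.4275 0.1   ] -> [0.0147 0.0011 0.0124] 0.019
```

Emit:
drive_effector(
  offsets=[
    {"sx": 0.003, "sz": 0.002, "jaw": 0},
    {"sx": 0.006, "sy": 0.0005, "sz": 0.0045, "jaw": 0},
    {"sx": 0.0085, "sy": 0.0005, "sz": 0.0065, "jaw": 0},
    {"sx": 0.0105, "sy": 0.0005, "sz": 0.008, "jaw": 0},
    {"sx": 0.0105, "sy": 0.0005, "sz": 0.008, "jaw": 0},
  ],
  grip_force=20,
)

```text
t: 7.75
tcp_pos: [0.4609, 0.4271, 0.1046]
tool_rot: [0.987, 0.161, 0.0, -0.0]
force: [-0.3, -2.6, 5.5]
finger_gap: 0.154
gripper_force: 51.0
```

Run:
```python
from station import manip, cams, sensors, order
import numpy as np
np.savez("side4.npz",**cams.snapshot("side"));np.savez("top4.npz",**cams.snapshot("top"))
from held import *
fit(4,np.array([.463,.428,.078]),np.array([-.1,-.03,.99]),.05)
```

```bash
python3 go.py 18.5 .465 .4275 .100
```

```text
top 807 n [-0.113 -0.037  0.993] tilt 6.8 r 54.6 deck [0.4472 0.4174 0.0712] ell [ 61.7 101.4] [0.4401 0.4132 0.0702]
side 1586 n [-0.108 -0.028  0.994] tilt 6.4 r 59.6 deck [0.4597 0.4284 0.0735] ell [115.  118.5] [0.4603 0.428  0.0736]
t 7.85 tcp [0.4609 0.427  0.1046] R [[0.948, 0.317, 0.001], [0.317, -0.948, 0.0], [0.001, -0.0, -1.0]] q [ 0.57  0.72  1.54 -0.    0.88  1.82] F [ 0.  -2.1  5.7] gap 0.157
yaw now -161.52137026610086 tool turn (about tool z, down) -0.0 alt 3.141 -3.142
[0.465  0.4275 0.1   ] -> [0.004  0.0009 0.0046] 0.006
```

Emit:
drive_effector(
  offsets=[
    {"sx": 0.002, "sz": 0.002, "jaw": 0},
    {"sx": 0.0035, "sy": 0.0003, "sz": 0.0035, "jaw": 0},
    {"sx": 0.0045, "sy": 0.0003, "sz": 0.0045, "jaw": 0},
    {"sx": 0.0045, "sy": 0.0003, "sz": 0.0055, "jaw": 0},
    {"sx": 0.0045, "sy": 0.0003, "sz": 0.0055, "jaw": 0},
  ],
  grip_force=20,
)

```text
t: 8.35
tcp_pos: [0.4659, 0.4286, 0.0997]
tool_rot: [0.987, 0.161, 0.002, -0.001]
force: [0.3, -1.4, 8.1]
finger_gap: 0.155
gripper_force: 51.7
```

Run:
```python
from station import manip, cams, sensors, order
import numpy as np
np.savez("side5.npz",**cams.snapshot("side"));np.savez("top5.npz",**cams.snapshot("top"))
from held import *
fit(5,np.array([.463,.428,.070]),np.array([0,0,1.]),.05)
```

```bash
python3 go.py 18.5 .465 .4275 .100
```

```text
top 879 n [-0.029 -0.013  0.999] tilt 1.8 r 55.5 deck [0.4511 0.4194 0.0683] ell [ 58.4 106.3] [0.4419 0.4143 0.068 ]
side 1631 n [-0.026 -0.003  1.   ] tilt 1.5 r 59.5 deck [0.4629 0.4287 0.069 ] ell [114.9 117.8] [0.4631 0.4285 0.069 ]
t 8.45 tcp [0.466  0.4286 0.0998] R [[0.948, 0.317, 0.003], [0.317, -0.948, 0.002], [0.003, -0.001, -1.0]] q [ 0.57  0.73  1.53 -0.    0.88  1.82] F [-0.1 -1.9  7.7] gap 0.156
yaw now -161.52360897062113 tool turn (about tool z, down) -0.0 alt 3.141 -3.142
[0.465  0.4275 0.1   ] -> [-0.0013  0.0007 -0.0002] 0.001
```

Nearly home and at 1.5° tilt. Let go, so it settles under its own weight, then check.

Emit:
drive_effector(
  offsets=[
    {"jaw": 0.2},
    {"jaw": 0.25},
    {"jaw": 0.35},
    {"jaw": 0.5},
    {"jaw": 0.5},
    {"sz": -0.03, "jaw": 0.5},
    {"sz": -0.08, "jaw": 0.6},
    {"sz": -0.13, "jaw": 0.6},
    {"sx": -0.05, "sy": 0.05, "sz": -0.17, "jaw": 0.6},
    {"sx": -0.08, "sy": 0.08, "sz": -0.17, "jaw": 0.6},
    {"sx": -0.1, "sy": 0.12, "sz": -0.17, "jaw": 0.6},
    {"sx": -0.1, "sy": 0.16, "sz": -0.17, "jaw": 0.6},
    {"sx": -0.1, "sy": 0.2, "sz": -0.17, "jaw": 0.6},
    {"sx": -0.1, "sy": 0.2, "sz": -0.17, "jaw": 0.6},
  ],
)

```text
t: 9.85
tcp_pos: [0.4346, 0.2028, 0.2684]
tool_rot: [0.987, 0.158, 0.001, 0.001]
force: [-0.4, -1.1, -0.6]
finger_gap: 0.601
gripper_force: 0.0
```

Run:
```python
from station import manip, cams, sensors, order
import cv2,numpy as np
s=cams.snapshot("side");np.savez("side6.npz",**s)
t=cams.snapshot("top");np.savez("top6.npz",**t)
cv2.imwrite("pics/s4.png",np.hstack([cv2.resize(s["pixels"][190:300,220:360,::-1],(400,300)),cv2.resize(t["pixels"][170:280,170:310,::-1],(400,300))]))
from held import *
fit(6,np.array([.463,.428,.068]),np.array([0,0,1.]),.05)
```

```bash
python3 go.py 18.5 .465 .4275 .100
```

```text
top 2710 n [0.003 0.    1.   ] tilt 0.2 r 57.7 deck [0.4649 0.4262 0.0672] ell [114.5 114.8] [0.465  0.4262 0.0672]
side 1654 n [0.001 0.004 1.   ] tilt 0.2 r 59.3 deck [0.4628 0.4287 0.0677] ell [114.6 117.6] [0.4633 0.4284 0.0677]
t 9.95 tcp [0.4335 0.2061 0.2681] R [[0.949, 0.315, 0.0], [0.315, -0.949, 0.001], [0.0, -0.001, -1.0]] q [0.21 0.31 1.77 0.   1.06 1.46] F [-0.4  0.9 -0.3] gap 0.6
yaw now -161.66860717814177 tool turn (about tool z, down) -0.003 alt 3.139 -3.145
[0.465  0.4275 0.1   ] -> [ 0.0994 -0.2002  0.1682] 0.28
```

View pics/s4.png

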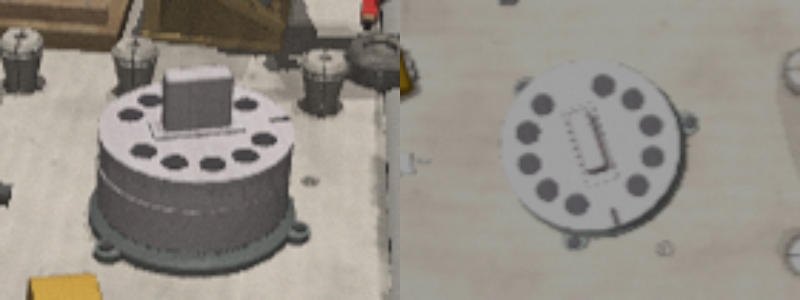

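The tray sits flush and level on the stand, with no gap along the seam at (150,205) and the notch line at (615,215) on the key side. The deck is 67 mm high, which is exactly home, and the collets haven't moved.

```bash
python3 -c "
from station import manip, cams, sensors, order
print(order.sign_off())"
```

```text
the job is handed in; nothing more can be done
None
```

The tray is stacked on the collet stand, notch over the key, fully home (deck measured 67 mm up) and level to 0.2°; it has been let go, and the job was handed in about 10 s into the 61 s allowed.

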